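Set out the pH calibration station

TASK

Set out the calibration solutions for the pH meter: stand the red-capped bottle in the red stand, the green-capped bottle in the green stand, the amber bottle in the black stand and the small white-capped vial in the small white stand, each upright and fully down on the bench. Two of the bottles were put back in the wrong stands, so clear a stand before you fill it; an empty bottle stand or the open bench can hold one meanwhile. Do not knock any of them over, and leave the loose beaker and flask among them where they are.

Things in the scene. Friction and masses are not known exactly. Their poses are not given: they have to be found in the camera images.
- red_bottle: white plastic bottle with a RED screw cap, round body 44 mm diameter with straight sides up to z = 54 mm, then sloping shoulders, 86 mm high over the cap (cap 27 mm diameter), about 90 g. Origin at the centre of its underside, z up along its axis. Standing upright on the bench at the start, either inside the green stand or free.
- green_bottle: white plastic bottle with a GREEN screw cap, round body 44 mm diameter with straight sides up to z = 54 mm, then sloping shoulders, 86 mm high over the cap (cap 27 mm diameter), about 90 g. Origin at the centre of its underside, z up along its axis. Standing upright on the bench at the start, inside the black stand.
- amber_bottle: brown (amber) bottle with a BLACK screw cap, round body 42 mm diameter with straight sides up to z = 57 mm, then sloping shoulders, 90 mm high over the cap (cap 26 mm diameter), about 80 g. Origin at the centre of its underside, z up along its axis. Standing upright on the bench at the start, either inside the green stand or free.
- vial: small clear glass sample vial with a WHITE cap, 22 mm diameter, 52 mm high (glass to z = 44 mm, cap 20 mm diameter above), about 18 g; the vials with red and green caps farther back on the right are not meant. Origin at the centre of its underside, z up along its axis. Standing upright on the bench at the start.
- red_stand: weighted bottle stand for the red-capped bottle, fixed: dark metal ring of 85 mm outer diameter with a RED liner and flared red mouth, 26 mm high, open bore of 54 mm diameter right through (a bottle in it stands on the bench, z = 0); mouth 61 mm. Origin on the bore's axis at bench height, z up. Empty at the start.
- green_stand: weighted bottle stand for the green-capped bottle, fixed: dark metal ring of 85 mm outer diameter with a GREEN liner and flared green mouth, 26 mm high, open bore of 54 mm diameter right through (a bottle in it stands on the bench, z = 0); mouth 61 mm. Origin on the bore's axis at bench height, z up. At the start the red-capped or amber bottle stands in it.
- black_stand: weighted bottle stand for the amber, black-capped bottle, fixed: dark metal ring of 85 mm outer diameter with a BLACK liner and flared black mouth, 26 mm high, open bore of 54 mm diameter right through (a bottle in it stands on the bench, z = 0); mouth 61 mm. Origin on the bore's axis at bench height, z up. At the start the green-capped bottle stands in it.
- vial_stand: the small weighted stand, for the vial, fixed: dark metal ring of 63 mm outer diameter with a WHITE liner and flared white mouth, 20 mm high, open bore of 33 mm diameter right through (the vial in it stands on the bench, z = 0); the mouth flares to 40 mm over the top 8 mm. Origin on the bore's axis at bench height, z up. Empty at the start.
- beaker: bystander: empty clear glass beaker standing loose among the bottles, 46 mm diameter, 59 mm high. Origin at the centre of its underside. Leave it where it is.
- flask: bystander: empty clear glass conical flask standing loose among the bottles, 50 mm diameter at the foot, 76 mm high. Origin at the centre of its underside. Leave it where it is.
Mind the look-alikes: they are no part of the job. Leave any yellow look-alike of the green_bottle alone.

How it is judged:
By the outcome, as a careful person would: the job done as asked, in the order asked, and still so for the second after the job is handed in, with the robot touching nothing.
It also fails if it takes over 115 s, if anything falls off the work surface, if the arm or the gripper's body presses on something with over 40 N, if the wrist force passes 120 N, or if a joint passes its speed limit or range.

ROBOT

A 6-joint arm with a two-finger parallel gripper is mounted at the origin on a cart in front of the work surface, level with it; the furniture and walls round the work are solid. World frame = base frame: x ahead of the robot, y to its left, z up, the work surface at z = 0. Lengths are in m, angles in degrees, forces in N, time in s.
With the tool pointing down it reaches from about 0.4 to 0.825 m from the base axis. Payload 7 kg.
Tool frame: the origin (TCP) lies midway between the tips of the shut fingers; the grasp point (between the pads) lies 19 mm behind it; z points along the fingers, y is the line along which they close (so a half turn about z gives the same grasp; the last joint's range is limited). The gripper opens to 88 mm and grips with 3 to 60 N. Pads are 19 mm wide; open, the fingers measure 130 mm over their backs; the gripper's body (78 mm by 193 mm) begins 47 mm behind the grasp point.
Start: joints at [-51.503, 20.546, 0.682, 0, -70.136, -16.507], TCP at [0.253, -0.626, 0.227] pointing down, gripper open.
Joint ranges: [-176.03, 176.03], [-82.01, 121.73], [-58.28, 71.71], [-173.87, 95.51], [-174.79, -0.11], [-173.66, 173.66]. Speed limits (degrees/s): [136.94, 136.94, 172.46, 180, 180, 180].

INTERFACE

Orientations are given as [roll, pitch, yaw] about the fixed x, y, z axes, in that order (R = Rz(yaw) Ry(pitch) Rx(roll)).
In Python, from plant import ctrl gives the robot as it stands. The module is installed in compiled form; this text tells all that it offers.
- The arm moves only by the tool send_rows, never from a script. Its argument "plan" is a list that holds one entry, the list of rows, each a list of 6 numbers: the shift along the tool's x, y, z in cm, then the turn, a rotation vector about the tool's x, y, z in degrees. A call has 1 to 8 rows; each row is the pose to reach, as a shift and turn from the pose commanded when the call began, along the tool's axes at that moment; what a row does not reach only later rows make up. A row lasts 1/12 s, in which the tool goes at most 41.7 mm and 7.16 degrees, less where a joint would pass 70% of its speed; a pose out of reach is approached as far as the arm can. A call with a gripper value outside its range is refused whole. "fingers" is the opening, from 0 (shut) to 1 (fully open), set as the call begins (left out, the last holds). The fingers move at their own pace and stop on an object; the grip force is fixed at half the most. Time passes only in rows, so rows that repeat a pose let the fingers close. It gives the time, the measured TCP pose, the force, the opening and the grip force at its end, in the units of the state.
- ctrl.get_obs(): the state, without advancing time (a new reading comes with each control period).
- ctrl.snapshot(name): name is "scene" or "side" or "wrist"; returns a dict with "img" (480x640x3 uint8, red, green, blue), "K" (3x3 intrinsics, pixels), "k1" (the pictures are not rectified: a ray, as slopes to the right and down, at radius r is drawn at 1 + k1 r^2 times it, then the intrinsics apply), "pose" (4x4, takes a point from camera to world coordinates). Camera axes: x right, y down, z forward; pixel columns grow to the right and rows downward; lengths in m; the calibration is good to about 2 mm. A picture is of the moment at which its call begins. There is no depth.
- ctrl.close_job(): hands the job in; it is judged then, once.
The state is a dict: "clock": time; "joint_pos": joint angles; "qvel": joint speeds; "tau": joint torques, N m; "tool_pos": TCP position; "orientation": TCP orientation; "force": force on the tool from outside, world axes, zero at the start; "moment": the same for the moment, N m; "opening": finger opening in m; "gripper_force": force on a finger pad.
Only numpy, scipy, OpenCV 4.12 (cv2) and the standard library are available. Lean on these libraries where they do the work, as an engineer would, in place of code of your own. Each camera call takes 0.05 s, during which the arm holds its last target. There are 200 camera calls.

## Working session

There is one attempt and no reset: what is moved stays moved. The work goes in short steps, Python scripts to look and compute and a tool call to move; the robot and the scene stay as the last step left them, time stands still between calls to the robot, and variables do not carry over. Pictures are saved under pics/ and viewed, at most 14 in all, crops included, and the job is handed in when it is done.

Besides the shell and the picture viewer there is one more tool, called after ">>>" as name(argument=value, ...), one argument or row to a line, values as JSON. send_rows: Moves the arm, as the interface text tells. Its arguments: {"type":"object","properties":{"plan":{"type":"array","items":{"type":"array","items":{"type":"array","items":{"type":"number"}}}},"fingers":{"type":"number"}},"required":["plan"]}

```bash
mkdir -p pics; cat > h.py <<'E'
import numpy as np, cv2
from plant import ctrl
from scipy.spatial.transform import Rotation as R
def snap(n):
    s=ctrl.snapshot(n); s={k:(np.array(v) if not isinstance(v,(float,int)) else v) for k,v in s.items()}; return s
def save(s,f): cv2.imwrite('pics/'+f,s['img'][:,:,::-1])
def ray(s,u,v):
    d=np.array([s['k1'],0,0,0],float)
    p=cv2.undistortPoints(np.array([[[u,v]]],float),s['K'].astype(float),d)[0,0]
    w=s['pose'][:3,:3]@np.array([p[0],p[1],1]); return s['pose'][:3,3],w
def onplane(s,u,v,z):
    o,d=ray(s,u,v); return o+d*(z-o[2])/d[2]
def proj(s,P):
    T=np.linalg.inv(s['pose']); r=cv2.Rodrigues(T[:3,:3])[0]
    return cv2.projectPoints(np.array(P,float).reshape(-1,1,3),r,T[:3,3],s['K'].astype(float),np.array([s['k1'],0,0,0],float))[0][:,0]
E
python3 - <<'E'
from h import *
import pickle
for n in ['scene','side','wrist']:
    s=snap(n); save(s,n+'0.png'); pickle.dump(s,open(n+'0.pkl','wb')); print(n,s['K'][0,0],s['k1'],s['pose'].round(3).tolist())
print(ctrl.get_obs())
E
```

```text
scene 433.82021634969317 0.014348317878673885 [[0.47, -0.564, 0.679, -0.019], [-0.883, -0.29, 0.37, -0.424], [-0.011, -0.773, -0.634, 0.57], [0.0, 0.0, 0.0, 1.0]]
side 550.3890911540406 -0.12441249898055766 [[-0.991, -0.061, 0.12, 0.396], [-0.135, 0.409, -0.903, 0.804], [0.006, -0.911, -0.413, 0.446], [0.0, 0.0, 0.0, 1.0]]
wrist 419.8657632954468 -0.038236626592899135 [[-0.374, 0.888, 0.268, 0.18], [0.927, 0.358, 0.11, -0.654], [0.002, 0.29, -0.957, 0.384], [0.0, 0.0, 0.0, 1.0]]
{'clock': 0.15, 'joint_pos': array([-5.15038797e+01,  2.05807801e+01,  6.46222486e-01, -1.26092326e-02,
       -7.01348367e+01, -1.65077008e+01]), 'qvel': array([-0.13742564, -0.04700284,  0.11938019,  0.04791908, -0.04341998,
        0.0685695 ]), 'tau': array([-1.66897247e-03, -5.83274424e+01,  2.93291384e+01,  7.00121373e+00,
        8.77133250e-03, -1.06863167e-04]), 'tool_pos': array([ 0.25257521, -0.62558042,  0.22586114]), 'orientation': array([ 1.79930098e+02, -8.35296018e-03, -1.58015867e+02]), 'force': array([ 1.29605798, -0.50260347,  0.11160774]), 'moment': array([ 0.05379862,  0.03220908, -0.01640387]), 'gripper_force': 0.0, 'opening': 0.08765381516079264}
```

View pics/scene0.png

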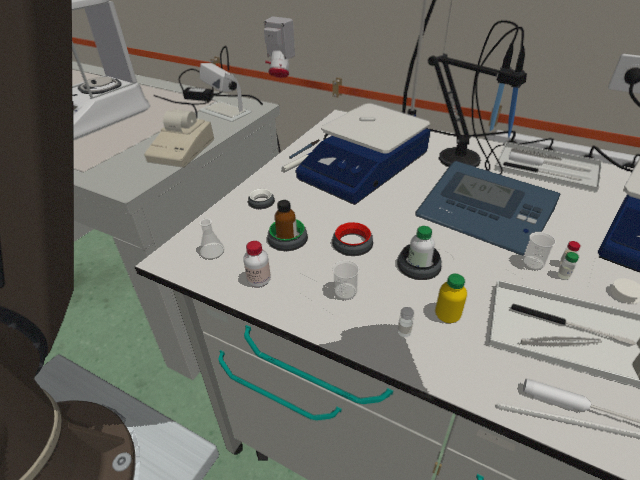

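View pics/side0.png

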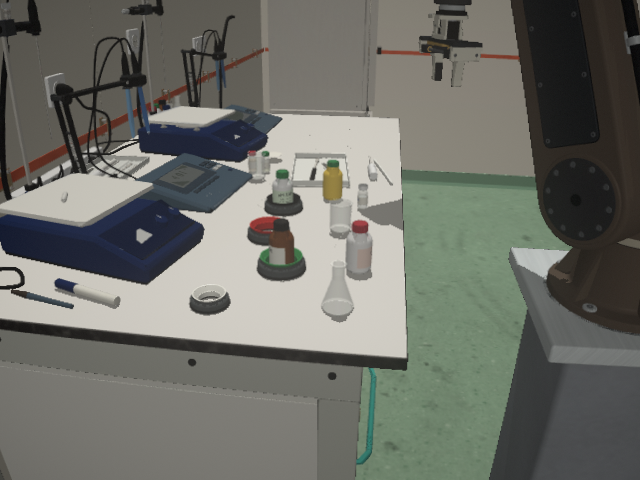

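The scene picture shows these things:
- Amber bottle in the green stand (285,225), red bottle free (257,263), empty red stand (353,238), and green bottle in the black stand (421,250).
- White-capped vial (406,320), vial stand (261,198), beaker (345,281) and flask (209,240).
- Look-alikes: yellow bottle (451,298), and the red- and green-capped vials (573,248) and (568,262).

The side view agrees with this. Next I'll measure positions by colour.

```bash
cat > m.py <<'E'
from h import *
import pickle
S={n:pickle.load(open(n+'0.pkl','rb')) for n in['scene','side']}
def blob(s,lo,hi,box):
    x0,y0,x1,y1=box
    hsv=cv2.cvtColor(s['img'],cv2.COLOR_RGB2HSV); m=np.zeros(hsv.shape[:2],np.uint8)
    m[y0:y1,x0:x1]=cv2.inRange(hsv,lo,hi)[y0:y1,x0:x1]
    n,l,st,c=cv2.connectedComponentsWithStats(m); k=1+st[1:,4].argmax(); return c[k],st[k],(l==k).astype(np.uint8)
def tri(a,b):
    o1,d1=ray(S['scene'],*a);o2,d2=ray(S['side'],*b)
    t=np.linalg.lstsq(np.c_[d1,-d2],o2-o1,rcond=None)[0];p=o1+d1*t[0];q=o2+d2*t[1]
    return (p+q)/2,np.linalg.norm(p-q)
RED=[(0,120,60),(6,255,255)];RED2=[(165,120,60),(180,255,255)]
def red(s,box):
    s2=dict(s);x0,y0,x1,y1=box
    hsv=cv2.cvtColor(s['img'],cv2.COLOR_RGB2HSV);hsv[...,0]=(hsv[...,0].astype(int)+90)%180
    m=np.zeros(hsv.shape[:2],np.uint8);m[y0:y1,x0:x1]=cv2.inRange(hsv,(75,120,50),(105,255,255))[y0:y1,x0:x1]
    n,l,st,c=cv2.connectedComponentsWithStats(m);k=1+st[1:,4].argmax();return c[k],st[k],(l==k).astype(np.uint8)
def rep(n,a,b):
    p,e=tri(a[0],b[0]);print(n,a[0].round(1),b[0].round(1),'P',p.round(4),'gap',round(e,4),a[1],b[1])
G=[(45,90,30),(85,255,255)];K=[(0,0,0),(180,255,60)]
if __name__=='__main__':
    c,d=S['scene'],S['side']
    rep('redcap z~.078',red(c,(235,235,280,262)),red(d,(345,215,380,245)))
    rep('greencap',blob(c,*G,(405,222,440,243)),blob(d,*G,(270,165,298,185)))
    rep('ambercap z~.08',blob(c,(0,0,0),(180,255,45),(272,198,298,212)),blob(d,(0,0,0),(180,255,45),(270,218,294,233)))
    rep('yellow',blob(c,(20,120,80),(35,255,255),(425,265,475,330)),blob(d,(20,120,80),(35,255,255),(315,155,350,210)))
    for n,s,b in(('c',c,(325,215,380,260)),('d',d,(240,205,300,250))):
        _,st,m=red(s,b);ct=max(cv2.findContours(m,0,1)[0],key=len)[:,0];h=cv2.convexHull(ct)[:,0]
        P=np.array([onplane(s,*p,.026)[:2] for p in h],np.float32);print('redstand',n,cv2.minEnclosingCircle(P),st)
    for n,s,b in(('c',c,(245,185,278,210)),('d',d,(185,280,235,315))):
        _,st,m=blob(s,(0,0,0),(180,255,110),b);h=cv2.convexHull(max(cv2.findContours(m,0,1)[0],key=len)[:,0])[:,0];print('vstand',n,st)
        P=np.array([onplane(s,*p,.010)[:2] for p in h],np.float32);print(cv2.minEnclosingCircle(P))
    for n,a,b in(('vialcap .048',(407,312),(363,187)),('beaker base/mid',(345,281),(340,217)),('flask lip',(206,223),(338,264)),('ambbase? stand',(287,236),(281,263)),('blackst',(420,262),(283,203))):
        print(n,[x.round(4) if hasattr(x,'round') else x for x in tri(a,b)])
    o=[cv2.resize(c['img'][180:340,190:480],None,fx=2.6,fy=2.6,interpolation=2)]
    cv2.imwrite('pics/crop1.png',o[0][:,:,::-1])
E
python3 m.py
```

```text
redcap z~.078 [253.8 247.7] [359.9 226.2] P [ 0.4291 -0.0322  0.0792] gap 0.0014 [247 241  15  15 183] [353 221  15  12 148]
greencap [423.9 232.4] [281.9 172.8] P [ 0.6068 -0.2831  0.0803] gap 0.001 [417 226  15  14 167] [277 170  10   8  51]Traceback (most recent call last):
  File "m.py", line 26, in <module>
    rep('ambercap z~.08',blob(c,(0,0,0),(180,255,45),(272,198,298,212)),blob(d,(0,0,0),(180,255,45),(270,218,294,233)))
                                                                        ~~~~^^^^^^^^^^^^^^^^^^^^^^^^^^^^^^^^^^^^^^^^^^
  File "m.py", line 8, in blob
    n,l,st,c=cv2.connectedComponentsWithStats(m); k=1+st[1:,4].argmax(); return c[k],st[k],(l==k).astype(np.uint8)
                                                      ~~~~~~~~~~~~~~~^^
ValueError: attempt to get argmax of an empty sequence
```

```bash
sed -i "s/(0,0,0),(180,255,45),(272,198,298,212)/(0,0,0),(180,255,75),(272,198,298,211)/;s/(0,0,0),(180,255,45),(270,218,294,233)/(0,0,0),(180,255,75),(270,216,294,231)/" m.py; python3 m.py
```

```text
redcap z~.078 [253.8 247.7] [359.9 226.2] P [ 0.4291 -0.0322  0.0792] gap 0.0014 [247 241  15  15 183] [353 221  15  12 148]
greencap [423.9 232.4] [281.9 172.8] P [ 0.6068 -0.2831  0.0803] gap 0.001 [417 226  15  14 167] [277 170  10   8  51]
ambercap z~.08 [283.5 205.4] [280.7 224.9] P [ 0.5585 -0.0116  0.0824] gap 0.0019 [278 200  13  11 123] [271 219  18  12 171]
yellow [450.3 303.3] [332.3 183.1] P [ 0.5073 -0.3681  0.0322] gap 0.0027 [435 282  32  41 911] [324 167  18  33 527]
redstand c ((0.6074799299240112, -0.14067968726158142), 0.03767075017094612) [335 222  36  24 456]
redstand d ((0.608048677444458, -0.1334986835718155), 0.03924376145005226) [250 217  29  17 288]
vstand c [248 194  27  15 223]
((0.6399779915809631, 0.10813052952289581), 0.03438091650605202)
vstand d [190 293  40  22 513]
((0.6424306631088257, 0.12571705877780914), 0.03471461683511734)
vialcap .048 [array([ 0.4381, -0.3144,  0.0482]), np.float64(0.0035)]
beaker base/mid [array([ 0.475 , -0.1885,  0.0278]), np.float64(0.0016)]
flask lip [array([0.453 , 0.0964, 0.0734]), np.float64(0.0004)]
ambbase? stand [array([ 0.5585, -0.0147,  0.0085]), np.float64(0.0022)]
blackst [array([ 0.6055, -0.2854,  0.0106]), np.float64(0.0023)]
```

View pics/crop1.png

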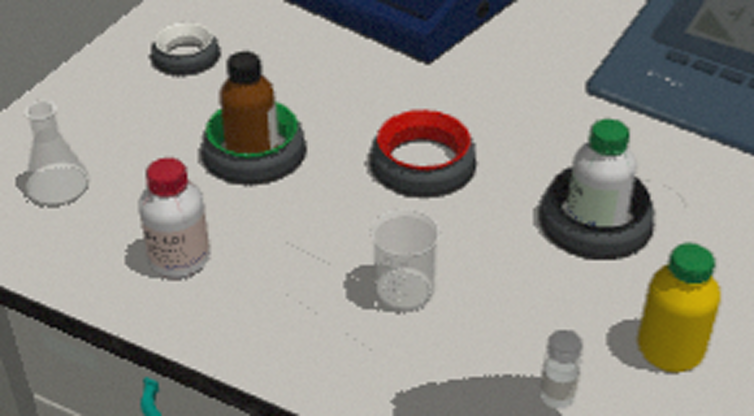

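The crop shows the free red bottle, amber in the green stand, green in the black stand, and the grey-white-capped vial at scene (406,322). Triangulated heights fit the sizes given. Next I'll move to a high overview for the wrist camera, turning the tool to yaw 180.

>>> send_rows(
  plan=[
    [[-2.66, 2.47, -0.6, 0, 0, 2.75], [-5.3, 4.9, -1.2, 0, 0, 5.5], [-8, 7.4, -1.8, 0, 0, 8.25], [-10.6, 9.9, -2.4, 0, 0, 11], [-13.3, 12.3, -2.9, 0, 0, 13.75], [-16, 14.8, -3.5, 0, 0, 16.5], [-18.6, 17.3, -4.1, 0, 0, 19.25], [-21.3, 19.7, -4.7, 0, 0, 22]],
  ],
)

```text
clock: 0.82
tool_pos: [0.3766, -0.3617, 0.2738]
orientation: [180.0, 0.0, 179.8]
force: [0.5, -0.0, -0.6]
opening: 0.0879
gripper_force: 0.0
```

>>> send_rows(
  plan=[
    [[-1.5, 3.3, -0.6, 0, 0, 0], [-3.1, 6.6, -1.2, 0, 0, 0], [-4.6, 9.9, -1.8, 0, 0, 0], [-6.2, 13.1, -2.4, 0, 0, 0], [-7.7, 16.4, -2.9, 0, 0, 0], [-9.2, 19.7, -3.5, 0, 0, 0], [-10.8, 23, -4.1, 0, 0, 0], [-12.3, 26.3, -4.7, 0, 0, 0]],
  ],
)

```text
clock: 1.48
tool_pos: [0.4998, -0.0986, 0.321]
orientation: [180.0, 0.0, -180.0]
force: [1.0, -0.6, -0.3]
opening: 0.0874
gripper_force: 0.0
```

```bash
python3 - <<'E'
from h import *
import pickle
s=snap('wrist'); s=snap('wrist');save(s,'w1.png'); pickle.dump(s,open('w1.pkl','wb')); print(s['pose'].round(3).tolist())
o=ctrl.get_obs();print(o['clock'],o['tool_pos'],o['orientation'],o['joint_pos'])
E
```

```text
[[-0.001, 0.956, 0.292, 0.424], [1.0, 0.001, 0.001, -0.094], [0.001, 0.292, -0.956, 0.479], [0.0, 0.0, 0.0, 1.0]]
1.5833 [ 0.50144819 -0.09678509  0.32105705] [ 1.79972095e+02  7.02810359e-02 -1.79779775e+02] [ 1.11233124e+01  1.94248774e+00 -1.06294160e+01 -1.44587573e-02
 -7.73538061e+01 -1.00899914e+02]
```

View pics/w1.png

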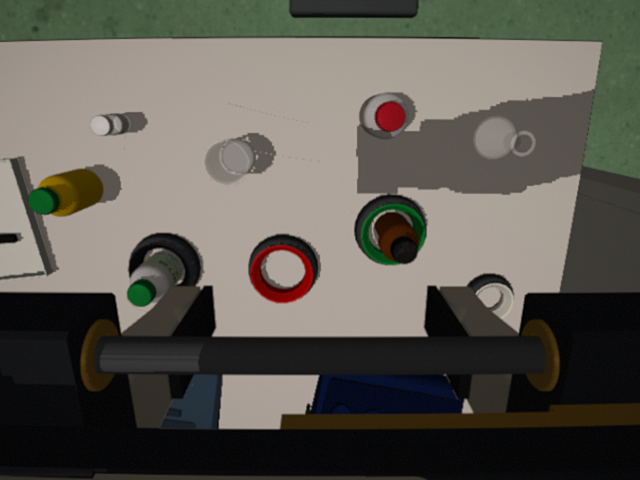

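The overview shows the red cap at (391,116), amber cap (404,249) over the green ring (391,230), the red ring (283,270), the black ring (165,264), the vial (105,124) and the vial stand (492,298).

```bash
cat > m2.py <<'E'
from h import *
import pickle
from scipy.optimize import least_squares
def cmask(s,lo,hi,box,shift=0):
    x0,y0,x1,y1=box;hsv=cv2.cvtColor(s['img'],cv2.COLOR_RGB2HSV);hsv[...,0]=(hsv[...,0].astype(int)+shift)%180
    m=np.zeros(hsv.shape[:2],np.uint8);m[y0:y1,x0:x1]=cv2.inRange(hsv,lo,hi)[y0:y1,x0:x1]
    return m
def circ(s,m,z,r=None):
    n,l,st,c=cv2.connectedComponentsWithStats(m);k=1+st[1:,4].argmax()
    h=cv2.convexHull(max(cv2.findContours((l==k).astype(np.uint8),0,1)[0],key=len)[:,0])[:,0]
    P=np.array([onplane(s,*p,z)[:2] for p in h])
    f=lambda q:np.hypot(*(P-q[:2]).T)-(q[2] if r is None else r)
    q=least_squares(f,[*P.mean(0),.03],loss='soft_l1',f_scale=.001).x
    return q.round(4),np.abs(f(q)).mean().round(4),st[k]
RED=((75,120,40),(105,255,255));GR=((45,90,25),(85,255,255));DK=((0,0,0),(180,255,75))
E
python3 - <<'E'
from m2 import *
s=pickle.load(open('w1.pkl','rb'))
print('redcap',circ(s,cmask(s,*RED,(360,95,415,140),90),.083))
print('greencap',circ(s,cmask(s,*GR,(120,275,165,310)),.083))
print('ambcap',circ(s,cmask(s,(0,0,0),(180,255,50),(385,234,420,268)),.087))
print('redmouth',circ(s,cmask(s,*RED,(240,225,330,310),90),.026))
print('greenmouth',circ(s,cmask(s,*GR,(345,190,440,270)),.026))
for n,b,z in(('redring',(240,225,330,310),.02),('blackring',(120,225,210,290),.02),('greenring',(345,190,440,270),.02)):
    print(n,circ(s,cmask(s,(0,0,0),(180,255,80),b),z))
for p,z in(((99,125),.052),((105,124),.048),((120,124),.0)):print('vial',onplane(s,*p,z).round(4))
print('beaker',onplane(s,238,156,.059),onplane(s,228,162,0.))
c=cv2.resize(s['img'][270:330,455:530],None,fx=5,fy=5); d=cv2.resize(s['img'][100:150,75:150],None,fx=5,fy=5)
cv2.imwrite('pics/c2.png',np.vstack([c,d])[:,:,::-1])
E
```

```text
redcap (array([ 0.4304, -0.03  ,  0.0134]), np.float64(0.0002), array([375, 102,  30,  30, 707], dtype=int32))
greencap (array([ 0.6061, -0.2785,  0.0146]), np.float64(0.0011), array([127, 280,  29,  26, 566], dtype=int32))
ambcap (array([ 0.5563, -0.0102,  0.0147]), np.float64(0.0009), array([390, 234,  30,  29, 694], dtype=int32))
redmouth (array([ 0.6082, -0.1379,  0.0367]), np.float64(0.0002), array([ 250,  244,   64,   59, 1585], dtype=int32))
greenmouth (array([ 0.5597, -0.0111,  0.0365]), np.float64(0.0003), array([ 361,  203,   65,   62, 1166], dtype=int32))
redring (array([ 0.6021, -0.136 ,  0.0407]), np.float64(0.0002), array([249, 234,  70,  57, 873], dtype=int32))
blackring (array([ 0.6026, -0.2743,  0.0429]), np.float64(0.0015), array([ 129,  233,   73,   57, 2710], dtype=int32))
greenring (array([ 0.5567, -0.0127,  0.0416]), np.float64(0.001), array([ 355,  194,   72,   70, 3382], dtype=int32))
vial [ 0.4386 -0.3138  0.052 ]
vial [ 0.4378 -0.3095  0.048 ]
vial [ 0.4395 -0.3164  0.    ]
beaker [ 0.46904031 -0.17472059  0.059     ] [ 0.48214997 -0.19775     0.        ]
```

View pics/c2.png

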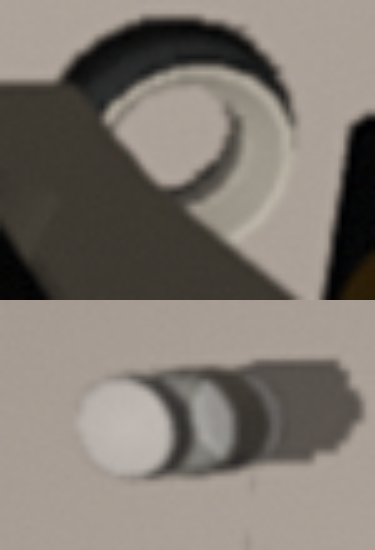

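>>> send_rows(
  plan=[
    [[1.2, 1.1, 2.9, 0, 0, 0], [2.4, 2.2, 5.7, 0, 0, 0], [3.6, 3.4, 8.5, 0, 0, 0], [4.8, 4.5, 11.4, 0, 0, 0], [6, 5.6, 14.2, 0, 0, 0], [7.1, 6.7, 17.1, 0, 0, 0], [7.1, 6.7, 17.1, 0, 0, 0], [7.1, 6.7, 17.1, 0, 0, 0]],
  ],
)

```text
clock: 2.25
tool_pos: [0.4272, -0.0337, 0.1486]
orientation: [-179.9, -0.2, -179.9]
force: [1.0, -0.3, 1.7]
opening: 0.0878
gripper_force: 0.0
```

```bash
cat > st.py <<'E'
from h import *
o=[ctrl.get_obs()]
for k in('clock','tool_pos','orientation','opening','force','gripper_force'):print(k,np.round(o[0][k],4))
E
python3 - <<'E'
from m2 import *
s=snap('wrist');exec(open('st.py').read())
print('redcap',circ(s,cmask(s,*RED,(0,0,640,480),90),.083))
save(s,'w2.png')
E
```

```text
clock 2.3
tool_pos [ 0.4288 -0.0336  0.1499]
orientation [-1.799688e+02  2.000000e-03 -1.799481e+02]
opening 0.0877
force [ 0.5706 -0.3829  1.0456]
gripper_force 0.0
redcap (array([ 0.4288, -0.0296,  0.014 ]), np.float64(0.0004), array([ 303,  233,   47,   49, 1814], dtype=int32))
```

>>> send_rows(
  plan=[
    [[-0.1, 0.4, 2, 0, 0, 0], [-0.1, 0.4, 4, 0, 0, 0], [-0.1, 0.4, 6, 0, 0, 0], [-0.1, 0.4, 8, 0, 0, 0], [-0.1, 0.4, 10, 0, 0, 0], [-0.1, 0.4, 11.3, 0, 0, 0], [-0.1, 0.4, 11.8, 0, 0, 0], [-0.1, 0.4, 11.8, 0, 0, 0]],
  ],
)

```text
clock: 2.97
tool_pos: [0.4302, -0.0297, 0.0314]
orientation: [-180.0, -0.0, 180.0]
force: [0.7, 0.2, 0.3]
opening: 0.0877
gripper_force: 0.0
```

>>> send_rows(
  plan=[
    [[0, 0, 0, 0, 0, 0], [0, 0, 0, 0, 0, 0], [0, 0, 0, 0, 0, 0], [0, 0, 0, 0, 0, 0], [0, 0, 0, 0, 0, 0], [0, 0, 0, 0, 0, 0], [0, 0, 0, 0, 0, 0], [0, 0, 0, 0, 0, 0]],
  ],
  fingers=0.3,
)

```text
clock: 3.63
tool_pos: [0.4296, -0.0294, 0.0317]
orientation: [180.0, 0.0, 180.0]
force: [-0.2, 1.4, 0.9]
opening: 0.0427
gripper_force: 30.0
```

```bash
python3 st.py
```

```text
clock 3.6333
tool_pos [ 0.4296 -0.0294  0.0317]
orientation [1.799945e+02 1.540000e-02 1.799990e+02]
opening 0.0427
force [-0.2079  1.3989  0.8772]
gripper_force 30.0029
```

>>> send_rows(
  plan=[
    [[0, 0, -1, 0, 0, 0], [0, 0, -3, 0, 0, 0], [0, 0, -5.5, 0, 0, 0], [0, 0, -8, 0, 0, 0], [0, 0, -10, 0, 0, 0], [-1, -0.6, -10.5, 0, 0, 0], [-3, -1.8, -10.5, 0, 0, 0], [-5.5, -3.3, -10.5, 0, 0, 0]],
  ],
)

```text
clock: 4.3
tool_pos: [0.4847, -0.0623, 0.1376]
orientation: [179.9, 0.1, -179.9]
force: [0.2, 1.1, -1.7]
opening: 0.0425
gripper_force: 30.0
```

>>> send_rows(
  plan=[
    [[-2.5, -1.5, 0, 0, 0, 0], [-5, -3, 0, 0, 0, 0], [-7.5, -4.6, 0, 0, 0, 0], [-9.7, -5.9, 0, 0, 0, 0], [-11.3, -6.9, 0, 0, 0, 0], [-12.3, -7.5, 0, 0, 0, 0], [-12.3, -7.5, 0, 0, 0, 0], [-12.3, -7.5, 0, 0, 0, 0]],
  ],
)

```text
clock: 4.97
tool_pos: [0.607, -0.1377, 0.1355]
orientation: [180.0, -0.1, 179.9]
force: [0.8, -0.4, -0.7]
opening: 0.0427
gripper_force: 30.0
```

```bash
python3 - <<'E'
from m2 import *
s=snap('wrist');exec(open('st.py').read())
save(s,'w3.png');pickle.dump(s,open('w3.pkl','wb'))
E
```

```text
clock 5.0167
tool_pos [ 0.6067 -0.1374  0.1359]
orientation [ 1.799900e+02 -8.600000e-02  1.799626e+02]
opening 0.0428
force [ 0.0102 -0.3382 -0.0217]
gripper_force 29.9924
```

View pics/w3.png

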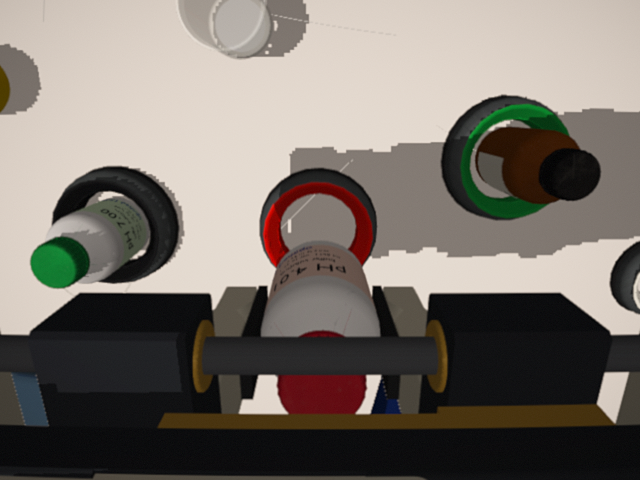

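The wrist view shows the red bottle held above the red ring (318,225), with the black ring at (117,222) and the green ring at (515,155). The bottle is aligned with its stand to about 1 mm, so I'll lower it.

>>> send_rows(
  plan=[
    [[-0.1, 0, 1, 0, 0, 0], [-0.1, 0, 3, 0, 0, 0], [-0.1, 0, 5, 0, 0, 0], [-0.1, 0, 7, 0, 0, 0], [-0.1, 0, 8.5, 0, 0, 0], [-0.1, 0, 9.6, 0, 0, 0], [-0.1, 0, 10.2, 0, 0, 0], [-0.1, 0, 10.4, 0, 0, 0]],
  ],
)

```text
clock: 5.68
tool_pos: [0.6077, -0.1372, 0.0318]
orientation: [-180.0, -0.1, -180.0]
force: [-2.3, 1.6, 5.4]
opening: 0.0426
gripper_force: 30.0
```

>>> send_rows(
  plan=[
    [[0, 0, 0, 0, 0, 0], [0, 0, 0, 0, 0, 0], [0, 0, 0, 0, 0, 0]],
  ],
)

```text
clock: 5.93
tool_pos: [0.6092, -0.1374, 0.0335]
orientation: [180.0, 0.1, 180.0]
force: [0.5, -0.1, -1.0]
opening: 0.0425
gripper_force: 30.0
```

```bash
python3 st.py
```

```text
clock 5.9333
tool_pos [ 0.6092 -0.1374  0.0335]
orientation [1.799973e+02 1.043000e-01 1.799967e+02]
opening 0.0425
force [ 0.5457 -0.1127 -1.0251]
gripper_force 29.9926
```

>>> send_rows(
  plan=[
    [[0, 0, 0, 0, 0, 0], [0, 0, 0, 0, 0, 0], [0, 0, 0, 0, 0, 0], [0, 0, 0, 0, 0, 0], [0, 0, 0, 0, 0, 0], [0, 0, 0, 0, 0, 0], [0, 0, -1, 0, 0, 0], [0, 0, -3, 0, 0, 0]],
  ],
  fingers=1,
)

```text
clock: 6.6
tool_pos: [0.6067, -0.1375, 0.061]
orientation: [180.0, -0.3, 180.0]
force: [0.3, -0.3, 0.1]
opening: 0.0863
gripper_force: 0.0
```

>>> send_rows(
  plan=[
    [[0, 0, -3, 0, 0, 0], [0, 0, -6, 0, 0, 0], [0, 0, -9, 0, 0, 0], [2, 4, -10, 0, 0, 0], [3.6, 7, -10, 0, 0, 0], [4.5, 10, -10, 0, 0, 0], [5.1, 12.7, -10, 0, 0, 0], [5.1, 12.7, -10, 0, 0, 0]],
  ],
)

```text
clock: 7.27
tool_pos: [0.5568, -0.0071, 0.1641]
orientation: [179.9, 0.1, -179.9]
force: [-0.7, 0.4, -0.2]
opening: 0.0876
gripper_force: 0.0
```

```bash
python3 - <<'E'
from m2 import *
s=snap('wrist');exec(open('st.py').read())
save(s,'w4.png');pickle.dump(s,open('w4.pkl','wb'))
E
```

```text
clock 7.3167
tool_pos [ 0.5573 -0.0084  0.1639]
orientation [ 1.799660e+02  9.250000e-02 -1.798229e+02]
opening 0.0877
force [ 0.3561 -0.2038  0.6431]
gripper_force 0.0
```

View pics/w4.png

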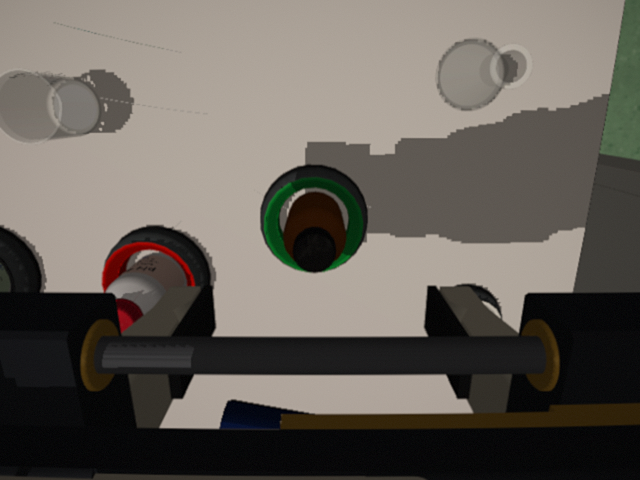

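The red bottle stands in the red ring (150,270). The amber cap is at (314,250) over the green ring.

```bash
python3 - <<'E'
from m2 import *
s=pickle.load(open('w4.pkl','rb'))
print(circ(s,cmask(s,(0,0,0),(180,255,45),(285,226,345,280)),.088))
print('green',circ(s,cmask(s,*GR,(250,160,380,280)),.026,.0366))
print(onplane(s,314,250,.09))
E
```

```text
(array([ 0.5518, -0.0093,  0.0184]), np.float64(0.0006), array([ 285,  226,   60,   46, 2300], dtype=int32))
green (array([ 0.56  , -0.0109,  0.03  ]), np.float64(0.0002), array([ 264,  177,  100,   94, 2930], dtype=int32))
[ 0.55696445 -0.00948434  0.09      ]
```

>>> send_rows(
  plan=[
    [[0, -0.1, 2.5, 0, 0, 0], [0, -0.1, 5, 0, 0, 0], [0, -0.1, 7.5, 0, 0, 0], [0, -0.1, 9.5, 0, 0, 0], [0, -0.1, 11.3, 0, 0, 0], [0, -0.1, 12.5, 0, 0, 0], [0, -0.1, 13.1, 0, 0, 0], [0, -0.1, 13.1, 0, 0, 0]],
  ],
)

```text
clock: 7.98
tool_pos: [0.5569, -0.0122, 0.0305]
orientation: [-180.0, -0.1, 179.9]
force: [-0.6, -1.2, 0.4]
opening: 0.0877
gripper_force: 0.0
```

>>> send_rows(
  plan=[
    [[0, 0, 0, 0, 0, 0], [0, 0, 0, 0, 0, 0], [0, 0, 0, 0, 0, 0], [0, 0, 0, 0, 0, 0], [0, 0, 0, 0, 0, 0], [0, 0, 0, 0, 0, 0], [0, 0, 0, 0, 0, 0], [0, 0, 0, 0, 0, 0]],
  ],
  fingers=0.3,
)

```text
clock: 8.65
tool_pos: [0.5576, -0.0114, 0.0317]
orientation: [180.0, 0.0, 180.0]
force: [0.3, -0.6, 0.5]
opening: 0.0412
gripper_force: 30.0
```

```bash
python3 st.py
```

```text
clock 8.65
tool_pos [ 0.5576 -0.0114  0.0317]
orientation [1.799968e+02 1.060000e-02 1.799951e+02]
opening 0.0412
force [ 0.3239 -0.6024  0.472 ]
gripper_force 29.9997
```

>>> send_rows(
  plan=[
    [[0, 0, -1, 0, 0, 0], [0, 0, -3, 0, 0, 0], [0, 0, -5, 0, 0, 0], [0, 0, -6.5, 0, 0, 0], [1, -0.2, -7, 0, 0, 0], [3, -0.5, -7, 0, 0, 0], [5.5, -0.9, -7, 0, 0, 0], [8, -1.4, -7, 0, 0, 0]],
  ],
)

```text
clock: 9.32
tool_pos: [0.4756, -0.0258, 0.1012]
orientation: [180.0, -0.1, 180.0]
force: [0.4, 0.5, -0.5]
opening: 0.0409
gripper_force: 30.0
```

>>> send_rows(
  plan=[
    [[2.2, -0.4, 0, 0, 0, 0], [3.3, -0.6, 0, 0, 0, 0], [3.7, -0.6, 1, 0, 0, 0], [3.7, -0.6, 3, 0, 0, 0], [3.7, -0.6, 5, 0, 0, 0], [3.7, -0.6, 6.3, 0, 0, 0], [3.7, -0.6, 6.9, 0, 0, 0], [3.7, -0.6, 7, 0, 0, 0]],
  ],
)

```text
clock: 9.98
tool_pos: [0.4404, -0.0315, 0.0312]
orientation: [-180.0, -0.1, -180.0]
force: [0.2, -0.2, 0.8]
opening: 0.0406
gripper_force: 30.0
```

>>> send_rows(
  plan=[
    [[0, 0, 0, 0, 0, 0], [0, 0, 0, 0, 0, 0]],
  ],
)

```text
clock: 10.15
tool_pos: [0.4407, -0.0314, 0.0318]
orientation: [180.0, 0.0, 180.0]
force: [0.1, -0.2, -0.4]
opening: 0.041
gripper_force: 30.0
```

>>> send_rows(
  plan=[
    [[0, 0, 0, 0, 0, 0], [0, 0, 0, 0, 0, 0], [0, 0, 0, 0, 0, 0], [0, 0, 0, 0, 0, 0], [0, 0, 0, 0, 0, 0], [0, 0, 0, 0, 0, 0], [0, 0, -1, 0, 0, 0], [0, 0, -3, 0, 0, 0]],
  ],
  fingers=1,
)

```text
clock: 10.82
tool_pos: [0.4389, -0.032, 0.0602]
orientation: [-179.9, -0.2, 180.0]
force: [-0.1, -0.0, 0.4]
opening: 0.0858
gripper_force: 0.0
```

>>> send_rows(
  plan=[
    [[0, 0, -3, 0, 0, 0], [0, 0, -6, 0, 0, 0], [0, 0, -9, 0, 0, 0], [-1, -1.5, -10.5, 0, 0, 0], [-3, -4.5, -10.5, 0, 0, 0], [-5, -7.5, -10.5, 0, 0, 0], [-7, -10.5, -10.5, 0, 0, 0], [-9, -13.5, -10.5, 0, 0, 0]],
  ],
)

```text
clock: 11.48
tool_pos: [0.5313, -0.1679, 0.1668]
orientation: [180.0, 0.0, -180.0]
force: [1.8, 2.0, -0.4]
opening: 0.0876
gripper_force: 0.0
```

>>> send_rows(
  plan=[
    [[-2, -3, 0, 0, 0, 0], [-4, -6, 0, 0, 0, 0], [-5.5, -8.5, 0, 0, 0, 0], [-6.8, -10.3, 0, 0, 0, 0], [-7.5, -11.2, 0, 0, 0, 0], [-7.5, -11.2, 0, 0, 0, 0]],
  ],
)

```text
clock: 11.98
tool_pos: [0.606, -0.2802, 0.1654]
orientation: [-180.0, -0.1, 179.9]
force: [0.1, 0.3, 0.1]
opening: 0.0875
gripper_force: 0.0
```

```bash
python3 - <<'E'
from m2 import *
s=snap('wrist');exec(open('st.py').read())
save(s,'w5.png');pickle.dump(s,open('w5.pkl','wb'))
print(circ(s,cmask(s,*GR,(200,100,500,330)),.083))
E
```

```text
clock 12.0333
tool_pos [ 0.6053 -0.279   0.1656]
orientation [ 1.799770e+02 -7.730000e-02  1.799055e+02]
opening 0.0875
force [-1.0318  0.6518  0.0054]
gripper_force 0.0
(array([ 0.607 , -0.2808,  0.0139]), np.float64(0.0004), array([ 296,  224,   44,   46, 1587], dtype=int32))
```

View pics/w5.png

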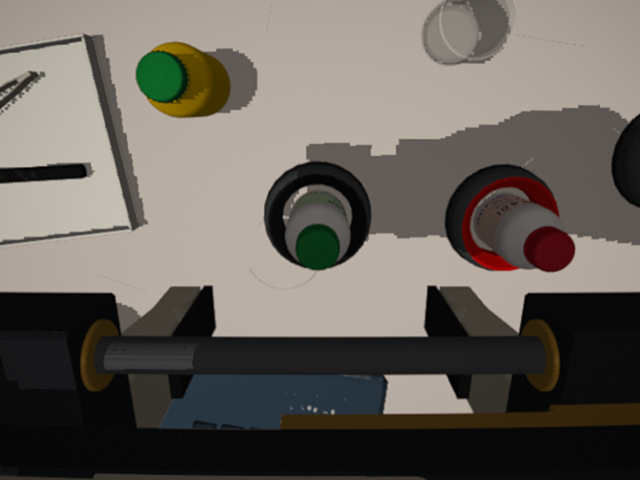

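The green cap is at (317,246) in the black ring. The red bottle stands in its stand at (510,225), and the yellow bottle is well clear. I'll grasp the green bottle.

>>> send_rows(
  plan=[
    [[-0.1, -0.1, 2.5, 0, 0, 0], [-0.1, -0.1, 5, 0, 0, 0], [-0.1, -0.1, 7.5, 0, 0, 0], [-0.1, -0.1, 9.7, 0, 0, 0], [-0.1, -0.1, 11.5, 0, 0, 0], [-0.1, -0.1, 12.7, 0, 0, 0], [-0.1, -0.1, 13.4, 0, 0, 0], [-0.1, -0.1, 13.4, 0, 0, 0]],
  ],
)

```text
clock: 12.7
tool_pos: [0.6056, -0.2786, 0.0315]
orientation: [180.0, -0.1, -180.0]
force: [-0.3, 0.6, 0.3]
opening: 0.0873
gripper_force: 0.0
```

>>> send_rows(
  plan=[
    [[0, 0, 0, 0, 0, 0], [0, 0, 0, 0, 0, 0], [0, 0, 0, 0, 0, 0], [0, 0, 0, 0, 0, 0], [0, 0, 0, 0, 0, 0], [0, 0, 0, 0, 0, 0], [0, 0, 0, 0, 0, 0], [0, 0, 0, 0, 0, 0]],
  ],
  fingers=0.3,
)

```text
clock: 13.37
tool_pos: [0.6066, -0.2796, 0.0327]
orientation: [-180.0, 0.0, 180.0]
force: [-0.6, 0.9, 2.7]
opening: 0.0426
gripper_force: 30.0
```

```bash
python3 st.py
```

```text
clock 13.3667
tool_pos [ 0.6066 -0.2796  0.0327]
orientation [-1.799937e+02  1.500000e-02  1.799869e+02]
opening 0.0426
force [-0.6415  0.9304  2.6701]
gripper_force 29.9967
```

>>> send_rows(
  plan=[
    [[0, 0, -1, 0, 0, 0], [0, 0, -3, 0, 0, 0], [0, 0, -5.5, 0, 0, 0], [0, 0, -8, 0, 0, 0], [0, 0, -10.3, 0, 0, 0], [0, 0, -11.5, 0, 0, 0], [0.3, 2, -11.5, 0, 0, 0], [0.8, 5, -11.5, 0, 0, 0]],
  ],
)

```text
clock: 14.03
tool_pos: [0.5988, -0.2307, 0.1483]
orientation: [-180.0, 0.1, 179.8]
force: [0.5, 0.5, -1.6]
opening: 0.043
gripper_force: 30.0
```

>>> send_rows(
  plan=[
    [[0.6, 3.4, 0, 0, 0, 0], [1.2, 6.8, 0, 0, 0, 0], [1.8, 10.2, 0, 0, 0, 0], [2.4, 13.6, 0, 0, 0, 0], [3, 17, 0, 0, 0, 0], [3.5, 19.8, 0, 0, 0, 0], [3.8, 21.4, 0, 0, 0, 0], [3.9, 21.9, 0, 0, 0, 0]],
  ],
)

```text
clock: 14.7
tool_pos: [0.5588, -0.0081, 0.1476]
orientation: [180.0, -0.0, -179.9]
force: [-0.8, -0.6, -0.8]
opening: 0.0429
gripper_force: 30.0
```

>>> send_rows(
  plan=[
    [[0, 0, 0, 0, 0, 0], [0, 0, 0, 0, 0, 0]],
  ],
)

```text
clock: 14.87
tool_pos: [0.5594, -0.0106, 0.1475]
orientation: [-180.0, -0.0, -180.0]
force: [-0.2, -0.7, -0.5]
opening: 0.0427
gripper_force: 30.0
```

```bash
python3 - <<'E'
from m2 import *
s=snap('wrist');exec(open('st.py').read())
save(s,'w6.png')
print('green',circ(s,cmask(s,*GR,(240,120,400,285)),.026))
E
```

```text
clock 14.9167
tool_pos [ 0.5595 -0.0111  0.1475]
orientation [-1.799915e+02 -1.820000e-02  1.799757e+02]
opening 0.0427
force [ 0.0065  0.407  -0.2042]
gripper_force 29.9948
green (array([ 0.5601, -0.0109,  0.0364]), np.float64(0.0002), array([ 266,  177,  106,   84, 2931], dtype=int32))
```

View pics/w6.png

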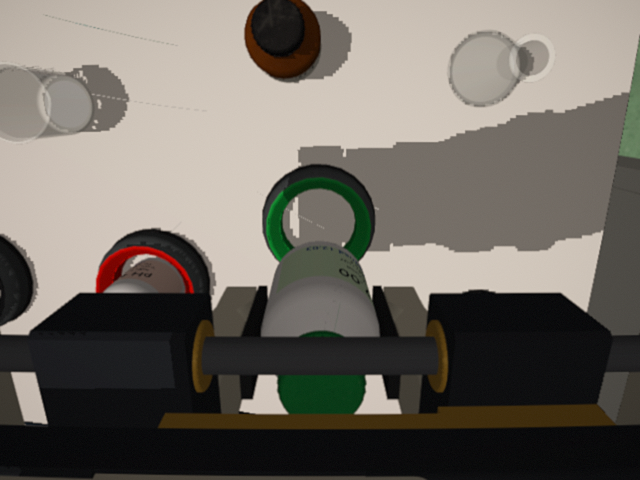

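The green bottle is held over the empty green ring (319,215), and the amber bottle stands upright at (285,38). They are aligned, so I'll lower it.

>>> send_rows(
  plan=[
    [[0, 0, 1.5, 0, 0, 0], [0, 0, 3.5, 0, 0, 0], [0, 0, 5.5, 0, 0, 0], [0, 0, 7.5, 0, 0, 0], [0, 0, 9.3, 0, 0, 0], [0, 0, 10.6, 0, 0, 0], [0, 0, 11.3, 0, 0, 0], [0, 0, 11.5, 0, 0, 0]],
  ],
)

```text
clock: 15.58
tool_pos: [0.559, -0.0124, 0.0323]
orientation: [-179.9, -0.1, 179.9]
force: [-7.8, -1.9, 20.3]
opening: 0.0431
gripper_force: 30.0
```

>>> send_rows(
  plan=[
    [[0, 0, 0, 0, 0, 0], [0, 0, 0, 0, 0, 0], [0, 0, 0, 0, 0, 0]],
  ],
)

```text
clock: 15.83
tool_pos: [0.5599, -0.011, 0.0328]
orientation: [180.0, 0.0, 179.9]
force: [0.2, -0.9, -1.1]
opening: 0.043
gripper_force: 30.0
```

>>> send_rows(
  plan=[
    [[0, 0, 0, 0, 0, 0], [0, 0, 0, 0, 0, 0], [0, 0, 0, 0, 0, 0], [0, 0, 0, 0, 0, 0], [0, 0, 0, 0, 0, 0], [0, 0, 0, 0, 0, 0], [0, 0, -1, 0, 0, 0], [0, 0, -3, 0, 0, 0]],
  ],
  fingers=1,
)

```text
clock: 16.5
tool_pos: [0.5578, -0.0108, 0.0613]
orientation: [-179.9, -0.3, 180.0]
force: [-0.4, -0.3, 0.2]
opening: 0.0864
gripper_force: 0.0
```

>>> send_rows(
  plan=[
    [[0, 0, -3, 0, 0, 0], [0, 0, -6, 0, 0, 0], [0, 0, -9, 0, 0, 0], [2, -0.3, -10, 0, 0, 0], [5, -0.8, -10, 0, 0, 0], [8, -1.4, -10, 0, 0, 0], [10.8, -1.8, -10, 0, 0, 0], [11.9, -2, -10, 0, 0, 0]],
  ],
)

```text
clock: 17.17
tool_pos: [0.4371, -0.0312, 0.1631]
orientation: [180.0, -0.0, 180.0]
force: [-0.2, -0.4, -0.3]
opening: 0.0876
gripper_force: 0.0
```

>>> send_rows(
  plan=[
    [[0, 0, 0, 0, 0, 0], [0, 0, 0, 0, 0, 0]],
  ],
)

```text
clock: 17.33
tool_pos: [0.4409, -0.0303, 0.1638]
orientation: [180.0, 0.1, -180.0]
force: [0.8, 0.0, 0.2]
opening: 0.0875
gripper_force: 0.0
```

```bash
python3 - <<'E'
from m2 import *
s=snap('wrist');exec(open('st.py').read())
save(s,'w7.png');pickle.dump(s,open('w7.pkl','wb'))
m=cmask(s,(0,0,0),(180,110,60),(250,190,390,285)); print(circ(s,m,.088))
E
```

```text
clock 17.3833
tool_pos [ 0.4415 -0.0302  0.1635]
orientation [ 1.799779e+02  1.105000e-01 -1.799830e+02]
opening 0.0876
force [ 0.0775 -0.4297 -0.0074]
gripper_force 0.0
(array([ 0.4406, -0.0301,  0.0131]), np.float64(0.0004), array([ 298,  226,   42,   44, 1321], dtype=int32))
```

View pics/w7.png

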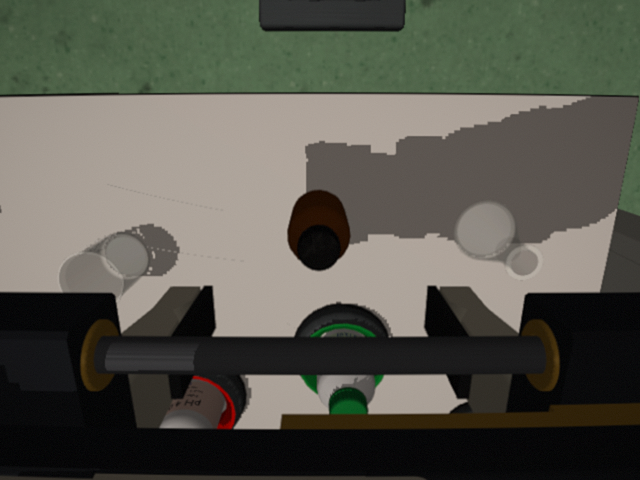

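The amber cap is at (319,248), under the tool, and green and red stand in their stands.

>>> send_rows(
  plan=[
    [[0, 0, 2.5, 0, 0, 0], [0, 0, 5, 0, 0, 0], [0, 0, 7.5, 0, 0, 0], [0, 0, 9.5, 0, 0, 0], [0, 0, 11.3, 0, 0, 0], [0, 0, 12.5, 0, 0, 0], [0, 0, 13.1, 0, 0, 0], [0, 0, 13.1, 0, 0, 0]],
  ],
)

```text
clock: 18.05
tool_pos: [0.4405, -0.0306, 0.0302]
orientation: [-179.9, -0.2, 180.0]
force: [-0.1, 0.4, 0.2]
opening: 0.0873
gripper_force: 0.0
```

>>> send_rows(
  plan=[
    [[0, 0, 0, 0, 0, 0], [0, 0, 0, 0, 0, 0], [0, 0, 0, 0, 0, 0], [0, 0, 0, 0, 0, 0], [0, 0, 0, 0, 0, 0], [0, 0, 0, 0, 0, 0], [0, 0, 0, 0, 0, 0], [0, 0, 0, 0, 0, 0]],
  ],
  fingers=0.3,
)

```text
clock: 18.72
tool_pos: [0.4406, -0.0304, 0.0317]
orientation: [180.0, 0.0, 180.0]
force: [-0.6, 0.3, 1.5]
opening: 0.0412
gripper_force: 30.0
```

```bash
python3 st.py
```

```text
clock 18.7167
tool_pos [ 0.4406 -0.0304  0.0317]
orientation [1.799929e+02 1.830000e-02 1.799910e+02]
opening 0.0412
force [-0.5828  0.2642  1.4594]
gripper_force 29.9888
```

>>> send_rows(
  plan=[
    [[0, 0, -1, 0, 0, 0], [0, 0, -3, 0, 0, 0], [0, 0, -5.5, 0, 0, 0], [0, 0, -8, 0, 0, 0], [0, 0, -10.3, 0, 0, 0], [0, 0, -11.5, 0, 0, 0], [-1, -1.5, -11.5, 0, 0, 0], [-2.5, -3.8, -11.5, 0, 0, 0]],
  ],
)

```text
clock: 19.38
tool_pos: [0.4656, -0.0677, 0.148]
orientation: [179.9, 0.2, -179.9]
force: [0.6, 0.4, -1.3]
opening: 0.0409
gripper_force: 30.0
```

>>> send_rows(
  plan=[
    [[-2, -3, 0, 0, 0, 0], [-4, -6.1, 0, 0, 0, 0], [-6, -9.1, 0, 0, 0, 0], [-8, -12.1, 0, 0, 0, 0], [-10, -15.1, 0, 0, 0, 0], [-12, -18.2, 0, 0, 0, 0], [-13.5, -20.5, 0, 0, 0, 0], [-14, -21.2, 0, 0, 0, 0]],
  ],
)

```text
clock: 20.05
tool_pos: [0.6066, -0.2838, 0.1451]
orientation: [-180.0, -0.1, 179.9]
force: [0.8, -0.3, -0.6]
opening: 0.041
gripper_force: 30.0
```

>>> send_rows(
  plan=[
    [[0, 0, 0, 0, 0, 0], [0, 0, 0, 0, 0, 0]],
  ],
)

```text
clock: 20.22
tool_pos: [0.6047, -0.2805, 0.1455]
orientation: [180.0, -0.1, 179.9]
force: [-0.5, 0.0, -1.3]
opening: 0.0409
gripper_force: 30.0
```

```bash
python3 - <<'E'
from m2 import *
s=snap('wrist');exec(open('st.py').read())
save(s,'w8.png');pickle.dump(s,open('w8.pkl','wb'))
m=cmask(s,(0,0,0),(180,255,70),(240,130,400,236)); print('outer',circ(s,m,.02,.0425),circ(s,m,.02))
# inner bench seen through the bore
g=cmask(s,(0,0,95),(180,90,255),(285,180,355,240));print('inner',circ(s,g,0.0),circ(s,g,.018))
E
```

```text
clock 20.2667
tool_pos [ 0.6047 -0.2799  0.146 ]
orientation [ 1.799646e+02 -7.420000e-02  1.799720e+02]
opening 0.0409
force [-1.1109 -0.4816 -0.0465]
gripper_force 29.9647
outer (array([ 0.606, -0.281,  0.03 ]), np.float64(0.0014), array([ 262,  167,  112,   69, 3674], dtype=int32)) (array([ 0.6022, -0.281 ,  0.0394]), np.float64(0.0001), array([ 262,  167,  112,   69, 3674], dtype=int32))
inner (array([ 0.6095, -0.2813,  0.0267]), np.float64(0.0003), array([ 285,  191,   69,   49, 2883], dtype=int32)) (array([ 0.6046, -0.2812,  0.0251]), np.float64(0.0003), array([ 285,  191,   69,   49, 2883], dtype=int32))
```

View pics/w8.png

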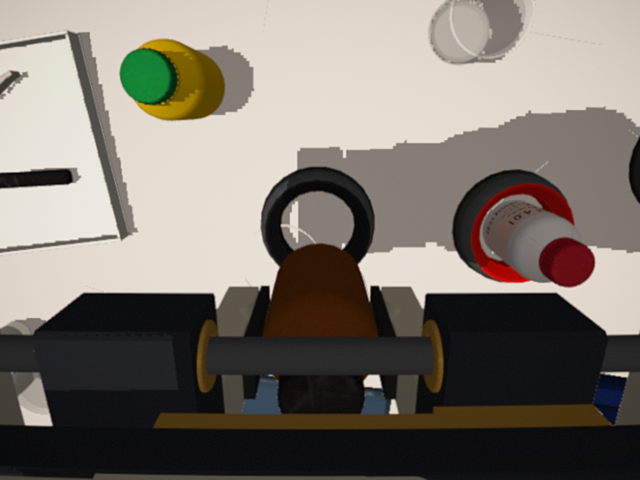

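The amber bottle is held over the black ring (318,215); comparing with the earlier green placing puts it about 1.5 mm off. I'll correct for that and lower it.

>>> send_rows(
  plan=[
    [[-0.1, 0, 1.5, 0, 0, 0], [-0.15, -0.05, 3.5, 0, 0, 0], [-0.15, -0.05, 5.5, 0, 0, 0], [-0.15, -0.05, 7.5, 0, 0, 0], [-0.15, -0.05, 9.3, 0, 0, 0], [-0.15, -0.05, 10.6, 0, 0, 0], [-0.15, -0.05, 11.2, 0, 0, 0], [-0.15, -0.05, 11.45, 0, 0, 0]],
  ],
)

```text
clock: 20.93
tool_pos: [0.606, -0.2797, 0.0318]
orientation: [180.0, -0.1, -179.9]
force: [-4.9, 4.3, 10.7]
opening: 0.0408
gripper_force: 30.0
```

>>> send_rows(
  plan=[
    [[0, 0, 0, 0, 0, 0], [0, 0, 0, 0, 0, 0], [0, 0, 0, 0, 0, 0]],
  ],
)

```text
clock: 21.18
tool_pos: [0.6076, -0.2809, 0.0332]
orientation: [-180.0, 0.1, -180.0]
force: [0.1, -0.9, -1.3]
opening: 0.0411
gripper_force: 30.0
```

>>> send_rows(
  plan=[
    [[0, 0, 0, 0, 0, 0], [0, 0, 0, 0, 0, 0], [0, 0, 0, 0, 0, 0], [0, 0, 0, 0, 0, 0], [0, 0, 0, 0, 0, 0], [0, 0, 0, 0, 0, 0], [0, 0, -1, 0, 0, 0], [0, 0, -3, 0, 0, 0]],
  ],
  fingers=1,
)

```text
clock: 21.85
tool_pos: [0.6052, -0.2806, 0.0602]
orientation: [179.9, -0.3, 180.0]
force: [0.2, -0.3, -1.0]
opening: 0.0857
gripper_force: 0.0
```

>>> send_rows(
  plan=[
    [[0, 0, -3, 0, 0, 0], [0, 0, -6, 0, 0, 0], [0, 0, -9, 0, 0, 0], [3, -0.6, -10, 0, 0, 0], [6.5, -1.3, -10, 0, 0, 0], [10, -2, -10, 0, 0, 0], [13.5, -2.7, -10, 0, 0, 0], [16.1, -3.2, -10, 0, 0, 0]],
  ],
)

```text
clock: 22.52
tool_pos: [0.4434, -0.3131, 0.163]
orientation: [180.0, 0.0, 180.0]
force: [-0.1, -1.3, -1.0]
opening: 0.0876
gripper_force: 0.0
```

>>> send_rows(
  plan=[
    [[0.7, -0.1, 0, 0, 0, 0], [0.7, -0.1, 0, 0, 0, 0], [0.7, -0.1, 0, 0, 0, 0]],
  ],
  fingers=0.65,
)

```text
clock: 22.77
tool_pos: [0.4394, -0.3143, 0.1632]
orientation: [-180.0, 0.1, 180.0]
force: [-0.1, 0.4, 0.2]
opening: 0.0729
gripper_force: 0.0
```

```bash
python3 - <<'E'
from m2 import *
s=snap('wrist');exec(open('st.py').read())
save(s,'w9.png');pickle.dump(s,open('w9.pkl','wb'))
E
```

```text
clock 22.8167
tool_pos [ 0.4399 -0.3142  0.1628]
orientation [-1.79965e+02  8.04000e-02  1.79994e+02]
opening 0.0688
force [-0.2291  0.3225 -0.3933]
gripper_force 0.0
```

View pics/w9.png

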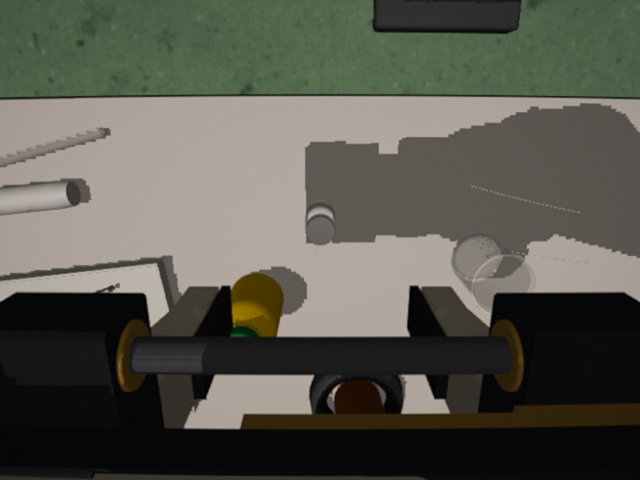

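The vial's white cap is at (321,230) with the yellow bottle at (255,310), clear of the gripper; amber stands in the black ring (356,395).

```bash
python3 - <<'E'
from m2 import *
s=pickle.load(open('w9.pkl','rb'))
g=cv2.cvtColor(s['img'],cv2.COLOR_RGB2GRAY)[195:250,295:350]
c=cv2.HoughCircles(cv2.resize(g,None,fx=4,fy=4,interpolation=2),cv2.HOUGH_GRADIENT,1,30,param1=80,param2=15,minRadius=40,maxRadius=75)
print(c)
for q in c[0][:3]: p=q[:2]/4+[295,195];print(p,onplane(s,*p,.052).round(4))
print(proj(s,[[.44,-.314,.052],[.44,-.304,.052]]))
E
```

```text
[[[102.5 137.5  61.5]
  [ 97.5 107.5  59. ]]]
[320.625 229.375] [ 0.4377 -0.3129  0.052 ]
[319.375 221.875] [ 0.4326 -0.3137  0.052 ]
[[318.9751986  232.64069033]
 [333.94396101 232.62989845]]
```

>>> send_rows(
  plan=[
    [[0.2, 0.1, 2.5, 0, 0, 0], [0.2, 0.1, 5, 0, 0, 0], [0.2, 0.1, 7.5, 0, 0, 0], [0.2, 0.1, 10, 0, 0, 0], [0.2, 0.1, 12, 0, 0, 0], [0.2, 0.1, 13.3, 0, 0, 0], [0.2, 0.1, 13.85, 0, 0, 0], [0.2, 0.1, 13.85, 0, 0, 0]],
  ],
)

```text
clock: 23.48
tool_pos: [0.4371, -0.3125, 0.022]
orientation: [180.0, -0.2, -180.0]
force: [0.7, -0.4, -0.3]
opening: 0.0572
gripper_force: 0.0
```

>>> send_rows(
  plan=[
    [[0, 0, 0, 0, 0, 0], [0, 0, 0, 0, 0, 0], [0, 0, 0, 0, 0, 0], [0, 0, 0, 0, 0, 0], [0, 0, 0, 0, 0, 0], [0, 0, 0, 0, 0, 0], [0, 0, 0, 0, 0, 0], [0, 0, 0, 0, 0, 0]],
  ],
  fingers=0.1,
)

```text
clock: 24.15
tool_pos: [0.4373, -0.3131, 0.0239]
orientation: [-180.0, 0.0, 180.0]
force: [0.5, -0.1, 3.1]
opening: 0.0212
gripper_force: 29.9
```

```bash
python3 st.py
```

```text
clock 24.15
tool_pos [ 0.4373 -0.3131  0.0239]
orientation [-1.799858e+02  3.960000e-02  1.799972e+02]
opening 0.0212
force [ 0.4541 -0.1117  3.1332]
gripper_force 29.9265
```

>>> send_rows(
  plan=[
    [[0, 0, -1, 0, 0, 0], [0, 0, -3, 0, 0, 0], [0, 0, -5.5, 0, 0, 0], [0, 0, -8, 0, 0, 0], [0, 0, -10.5, 0, 0, 0], [0, 0, -12, 0, 0, 0], [-0.7, 1.5, -12, 0, 0, 0], [-1.9, 4, -12, 0, 0, 0]],
  ],
)

```text
clock: 24.82
tool_pos: [0.456, -0.2739, 0.1456]
orientation: [-180.0, 0.1, 179.8]
force: [0.4, 0.3, -1.2]
opening: 0.0211
gripper_force: 29.9
```

>>> send_rows(
  plan=[
    [[-1.4, 3, 0, 0, 0, 0], [-2.8, 6, 0, 0, 0, 0], [-4.2, 9, 0, 0, 0, 0], [-5.7, 12, 0, 0, 0, 0], [-7.1, 15, 0, 0, 0, 0], [-8.5, 18, 0, 0, 0, 0], [-9.9, 21, 0, 0, 0, 0], [-11.3, 24, 0, 0, 0, 0]],
  ],
)

```text
clock: 25.48
tool_pos: [0.5693, -0.0314, 0.1444]
orientation: [180.0, 0.0, 180.0]
force: [0.9, -0.9, -0.1]
opening: 0.0205
gripper_force: 29.9
```

>>> send_rows(
  plan=[
    [[-1.4, 3, 0, 0, 0, 0], [-2.8, 6, 0, 0, 0, 0], [-4.2, 9, 0, 0, 0, 0], [-5.7, 12, 0, 0, 0, 0], [-6.7, 14, 0, 0, 0, 0], [-7.2, 15, 0, 0, 0, 0], [-7.2, 15, 0, 0, 0, 0], [-7.2, 15, 0, 0, 0, 0]],
  ],
)

```text
clock: 26.15
tool_pos: [0.6406, 0.117, 0.1435]
orientation: [-180.0, -0.0, -180.0]
force: [-0.7, 0.1, 0.6]
opening: 0.021
gripper_force: 29.9
```

```bash
python3 - <<'E'
from m2 import *
s=snap('wrist');exec(open('st.py').read())
save(s,'w10.png');pickle.dump(s,open('w10.pkl','wb'))
E
```

```text
clock 26.2
tool_pos [0.6404 0.1164 0.1436]
orientation [-1.799850e+02 -4.210000e-02  1.799808e+02]
opening 0.0208
force [ 0.1658 -0.7557  0.5291]
gripper_force 29.9167
```

View pics/w10.png

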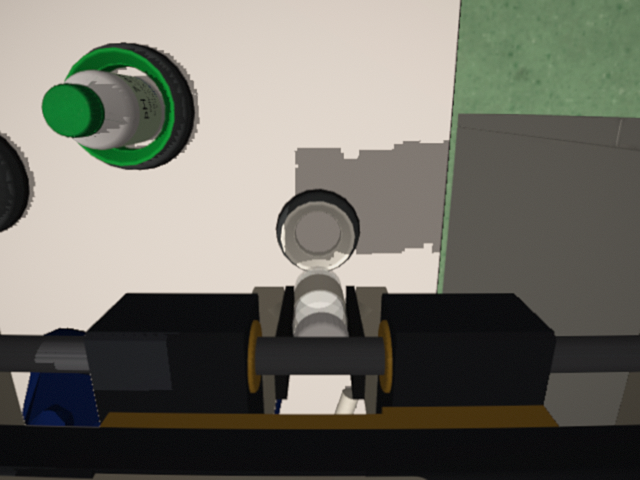

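The held vial is over the vial stand's white ring, centred near (318,233).

```bash
python3 - <<'E'
from m2 import *
s=pickle.load(open('w10.pkl','rb'))
g=cv2.cvtColor(s['img'],cv2.COLOR_RGB2GRAY)
c=cv2.HoughCircles(cv2.resize(g[175:285,260:380],None,fx=3,fy=3,interpolation=2),cv2.HOUGH_GRADIENT,1,10,param1=80,param2=25,minRadius=50,maxRadius=140)
for q in c[0][:6]:
    p=q[:2]/3+[260,175];print(p,q[2]/3,onplane(s,*p,.02).round(4),onplane(s,*p,.0).round(4))
print(proj(s,[[.6404,.1165,.02],[.6404,.1165,0],[.6404,.1265,.02],[.6404,.1265,0]]))
m=cmask(s,(0,0,0),(180,255,70),(265,180,375,260));print(circ(s,m,.014,.0315),circ(s,m,.014))
E
```

```text
[317.5        237.16666794] 36.433334 [0.6478 0.1163 0.02  ] [0.6539 0.1162 0.    ]
[317.16666794 230.16666794] 41.2 [0.6427 0.1161 0.02  ] [0.6485 0.116  0.    ]
[319.83333206 232.16666794] 41.966667 [0.6442 0.118  0.02  ] [0.65  0.118 0.   ]
[313.16666794 228.5       ] 46.466663 [0.6415 0.1133 0.02  ] [0.6472 0.113  0.    ]
[322.16666794 228.16666794] 46.466663 [0.6413 0.1196 0.02  ] [0.6469 0.1197 0.    ]
[314.5 232.5] 37.633335 [0.6444 0.1142 0.02  ] [0.6503 0.114  0.    ]
[[317.73260078 226.92880209]
 [317.8502484  219.69629843]
 [332.10321264 226.93151795]
 [331.33648628 219.69900305]]
(array([0.6463, 0.1159, 0.03  ]), np.float64(0.0013), array([ 277,  189,   83,   68, 1202], dtype=int32)) (array([0.6444, 0.1166, 0.0296]), np.float64(0.0001), array([ 277,  189,   83,   68, 1202], dtype=int32))
```

```bash
python3 - <<'E'
import cv2
i=cv2.imread('pics/w10.png')[175:300,250:390]
cv2.imwrite('pics/c10.png',cv2.resize(i,None,fx=4,fy=4,interpolation=2))
E
```

```text
(no output)
```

View pics/c10.png

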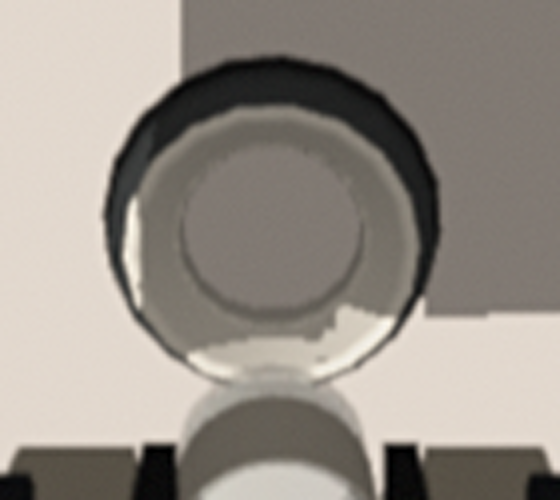

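>>> send_rows(
  plan=[
    [[-0.4, 0, 1, 0, 0, 0], [-0.7, 0, 2.5, 0, 0, 0], [-0.7, 0, 4.5, 0, 0, 0], [-0.7, 0, 6.5, 0, 0, 0], [-0.7, 0, 8, 0, 0, 0], [-0.7, 0, 9, 0, 0, 0], [-0.7, 0, 9.3, 0, 0, 0], [-0.7, 0, 9.3, 0, 0, 0]],
  ],
)

```text
clock: 26.87
tool_pos: [0.6476, 0.1161, 0.0498]
orientation: [-180.0, -0.1, 179.9]
force: [-0.7, -1.1, 0.9]
opening: 0.0208
gripper_force: 29.9
```

```bash
python3 - <<'E'
from m2 import *
exec(open('st.py').read())
a=[]
for n in('wrist','side'):
    s=snap(n);i=s['img']
    if n=='side':
        p=proj(s,[.648,.117,.03])[0].astype(int);i=i[max(p[1]-60,0):p[1]+60,max(p[0]-80,0):p[0]+80]
    else:i=i[180:300,240:400]
    a.append(cv2.resize(i,(640,480) if 0 else (480,360),interpolation=2))
cv2.imwrite('pics/w11.png',cv2.resize(np.hstack(a),(800,300))[:,:,::-1])
E
```

```text
clock 26.8667
tool_pos [0.6476 0.1161 0.0498]
orientation [-1.799585e+02 -8.040000e-02  1.799479e+02]
opening 0.0208
force [-0.688  -1.0793  0.8996]
gripper_force 29.9168
```

View pics/w11.png

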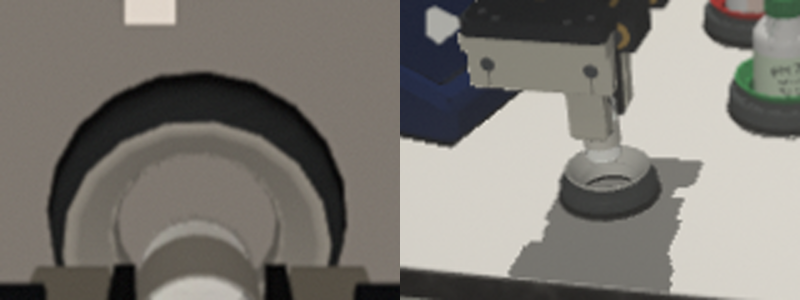

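Left: the vial is centred sideways over the bore. Right (side view): the vial sits slightly left of the mouth centre, i.e. towards +x. I'll measure this numerically before lowering.

```bash
python3 - <<'E'
from m2 import *
s=snap('side');w=snap('wrist')
pickle.dump((s,w),open('v11.pkl','wb'))
p=proj(s,[[.6475,.1165,.02],[.6475,.1165,.026],[.6475,.1165,.0]]);print(p)
x,y=p[0].astype(int)
i=s['img'][y-32:y+28,x-40:x+40];cv2.imwrite('pics/c12.png',cv2.resize(i,None,fx=10,fy=10,interpolation=0)[:,:,::-1]);print(x-40,y-32)
E
```

```text
[[207.36756078 292.49919614]
 [207.05697289 289.06295625]
 [208.39631048 303.79385953]]
167 260
```

View pics/c12.png

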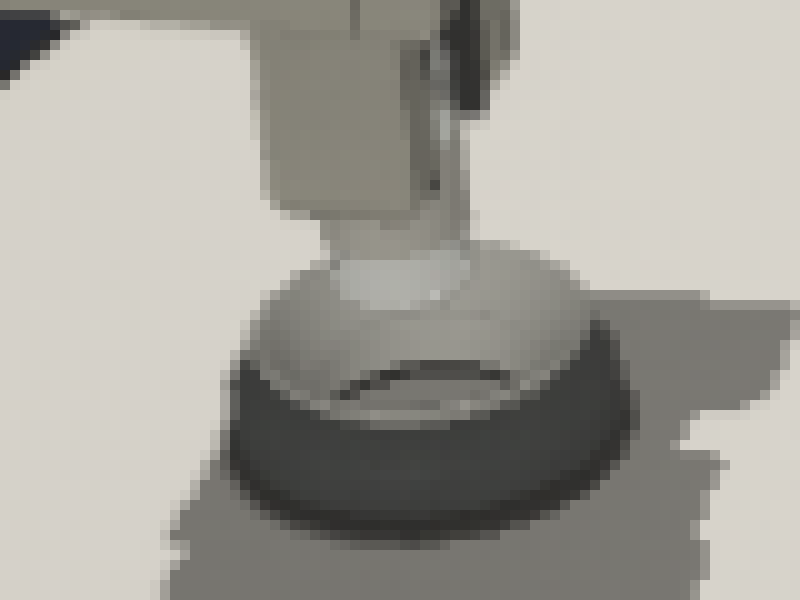

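The side crop puts the mouth centre at (209.5,293.4) and the vial's foot at (207,288.3), so the vial is about 2–3 mm too far in +x. I'll correct it and lower.

>>> send_rows(
  plan=[
    [[0.2, 0.1, 0.2, 0, 0, 0], [0.2, 0.1, 0.8, 0, 0, 0], [0.2, 0.1, 1.4, 0, 0, 0], [0.2, 0.1, 2, 0, 0, 0], [0.2, 0.1, 2.4, 0, 0, 0], [0.2, 0.1, 2.6, 0, 0, 0], [0.2, 0.1, 2.65, 0, 0, 0], [0.2, 0.1, 2.65, 0, 0, 0]],
  ],
)

```text
clock: 27.73
tool_pos: [0.6459, 0.1178, 0.024]
orientation: [-180.0, -0.0, -180.0]
force: [-0.6, -0.1, 3.5]
opening: 0.0206
gripper_force: 29.9
```

```bash
python3 st.py
```

```text
clock 27.7333
tool_pos [0.6459 0.1178 0.024 ]
orientation [-1.799722e+02 -3.070000e-02 -1.799992e+02]
opening 0.0206
force [-0.6119 -0.0914  3.5472]
gripper_force 29.9416
```

>>> send_rows(
  plan=[
    [[0, 0, 0, 0, 0, 0], [0, 0, 0, 0, 0, 0], [0, 0, 0, 0, 0, 0], [0, 0, 0, 0, 0, 0], [0, 0, 0, 0, 0, 0], [0, 0, 0, 0, 0, 0], [0, 0, -1, 0, 0, 0], [0, 0, -3, 0, 0, 0]],
  ],
  fingers=0.7,
)

```text
clock: 28.4
tool_pos: [0.6444, 0.1173, 0.0523]
orientation: [-179.9, -0.3, 180.0]
force: [1.2, 0.0, 0.6]
opening: 0.0609
gripper_force: 0.0
```

>>> send_rows(
  plan=[
    [[0, 0, -3, 0, 0, 0], [0, 0, -6, 0, 0, 0], [0, 0, -9, 0, 0, 0], [1, -2, -12, 0, 0, 0], [3, -4, -15, 0, 0, 0], [5, -6, -18, 0, 0, 0], [7, -8, -20, 0, 0, 0], [9, -10, -22, 0, 0, 0]],
  ],
)

```text
clock: 29.07
tool_pos: [0.5551, 0.0171, 0.2766]
orientation: [180.0, 0.1, -180.0]
force: [0.7, -0.7, 0.8]
opening: 0.0612
gripper_force: 0.0
```

>>> send_rows(
  plan=[
    [[2, -2.5, -1.5, 0, 0, 0], [4, -5, -3, 0, 0, 0], [6, -7.5, -4.5, 0, 0, 0], [8, -10, -6, 0, 0, 0], [9, -12, -7, 0, 0, 0], [9, -12, -7, 0, 0, 0], [9, -12, -7, 0, 0, 0]],
  ],
)

```text
clock: 29.65
tool_pos: [0.4655, -0.1028, 0.3458]
orientation: [180.0, 0.2, 179.9]
force: [-0.6, 0.4, -0.9]
opening: 0.0618
gripper_force: 0.0
```

```bash
python3 - <<'E'
from m2 import *
exec(open('st.py').read())
w=snap('wrist')['img'];s=snap('side')['img'][140:340,170:410];c=snap('scene')['img'][180:350,180:500]
f=lambda i:cv2.resize(i,(400,300),interpolation=2)
cv2.imwrite('pics/f.png',np.vstack([np.hstack([f(w),f(s)]),np.hstack([f(c),f(w)*0])])[:,:,::-1])
E
```

```text
clock 29.65
tool_pos [ 0.4655 -0.1028  0.3458]
orientation [179.9674   0.185  179.886 ]
opening 0.0618
force [-0.6398  0.3718 -0.913 ]
gripper_force 0.0
```

View pics/f.png

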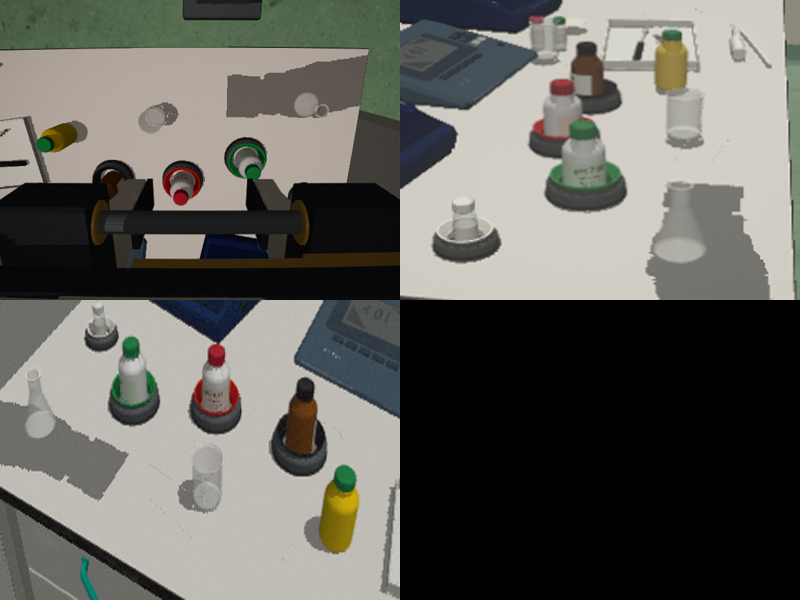

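All four are upright in their own stands in both views, and the beaker, flask and yellow bottle are unmoved. I'll hand in the job.

```bash
python3 -c "
from plant import ctrl
print(ctrl.close_job())"
```

```text
the job is handed in; nothing more can be done
None
```

The job is handed in at about 30 s: red, green, amber and the vial each stand upright in their own stands, with the beaker, flask and yellow bottle untouched; I viewed 17 pictures, over the limit of 14.

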